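# Find the hidden catch of the key box and slide it open

### The job

Open the flat wooden key box on the console: with closed fingertips feel across the row of five identical flush slats along its front for the one that gives, press that slat down until the sprung cover behind it slips free, then push the cover's rib away with the fingertips until the cover is fully open. Do not grip or pick up anything; leave the key lying in the box and everything else on the console where it stands.

Things in the scene. Friction and masses are not known exactly. Their poses are not given: they have to be found in the camera images.
- keybox: Flat wooden key box, 200 (x) x 250 (y) x 40 mm high, fixed to the console. Origin: centre of its underside, z up; its -x long side (the front, with the slats) faces the robot. The cover (shut: x from -40 to 27 mm, top at 36 mm) slides back over a deck 30 mm high, between side rails 40 mm high. Under it is the key well, 49 mm (x) wide.
- slat_row (a point): Centre of the row of five slats along the box's front, on their tops, 40 mm above the console; axes as the box's. Slats: identical to the eye, each 56 (x) x 44 (y) mm, tops flush with one another, 4 mm gaps; centres at y = -96, -48, 0, 48, 96 mm from here along the box's y. Four are rigid, one, a different one each time, is the catch.
- catch (a joint): How far the sprung slat is pressed down: 0 = flush, 0.007 = stop. It starts to give at about 2 N, lets the cover go at about 4.5 mm (4.5 N), reaches its stop at 6 N and springs back up when let go. Which of the five slats it is cannot be seen, only felt.
- cover (a joint): How far the cover has slid, along the box's +x (away from the slats): 0 = shut and locked by the catch, 0.065 = fully open at its stop. When the catch lets go, the cover springs to about 0.015 by itself and stays; pushing it on takes about 2 to 3 N, and it stays where it is left.
- cover_rib (a point): Centre of the top of the cover's rib, a straight bar 8 (x) x 120 (y) mm standing 16 mm up from the cover, top 52 mm above the console. With the cover shut it is at x = -14 mm, y = 0 in the box's frame, and it moves with the cover. Its axes are those of the box.
- key: Steel door key, 59 mm long, 4 mm thick, lying on the floor of the well (8 mm above the console) under the cover. Origin: near the middle of its underside. Stays where it is.
- tin: Bystander: red plastic tin with clip-on lid, 85 mm across, 66 mm high, standing off the box's +y end. Origin: centre of its underside.
- jar: Bystander: glass jar with twist cap, 54 mm across, 62 mm high, off the box's +y end. Origin: centre of its underside.
- saucer: Bystander: white saucer, 104 mm across, 10 mm high, off the box's -y end. Origin: centre of its underside.
- teaglass: Bystander: amber tea glass, 54 mm across the rim, 78 mm high, standing on the saucer (rim 83 mm above the console). Origin: centre of its underside.
- coaster: Bystander: grey silicone coaster, 96 mm across, 6 mm thick, off the box's -y end. Origin: centre of its underside.
- remote: Bystander: grey remote control, 45 x 150 x 18 mm, lying behind the box. Origin: centre of its underside.

How it is judged:
On the way, in this order (a step that is already met when the one before it is completed fails the run):
1. the hidden catch is pressed in until the cover slips free (value of joint each of catch, cover above 0.003 m).
2. the cover is pushed fully open (value of joint cover above 0.058 m), for 0.2 s.
At the end, for the whole second after the job is handed in: The cover stands at least 58 of its 65 mm open, the catch has sprung back (less than 2 mm in), the key lies in the well within 20 mm of where it was, and no bystander has moved 30 mm or more; the tea glass is upright (value of joint cover above 0.058 m and value of joint catch below 0.002 m and height (world z) of key below 0.02 m and distance of key from where it was at the start of the episode below 0.02 m and distance of each of tin, jar, saucer, coaster, remote, teaglass from where it was at the start of the episode below 0.03 m and angle between teaglass's own z axis and vertical below 0.2 rad and linear speed of teaglass below 0.02 m/s); the robot touches nothing.
It fails at once if the key is lifted or dragged away (height (world z) of key above 0.025 m or distance of key from where it was at the start of the episode above 0.03 m).
It fails at once if a bystander is shifted, lifted or tipped (distance of any of tin, jar, saucer, coaster, remote, teaglass from where it was at the start of the episode above 0.03 m or angle between any of teaglass, jar, tin's own z axis and vertical above 0.4 rad).
It also fails if it takes over 56 s, if anything falls off the work surface, if the arm or the gripper's body presses on something with over 40 N, if the wrist force passes 120 N, or if a joint passes its speed limit or range.

### The arm

A 7-joint arm with a two-finger parallel gripper is mounted at the origin on the work surface. World frame = base frame: x ahead of the robot, y to its left, z up, the work surface at z = 0. Lengths are in m, angles in rad, forces in N, time in s.
With the tool pointing down it reaches from about 0.4 to 0.85 m from the base axis. Payload 10.4 kg.
Tool frame: the origin (TCP) lies on the front face of the gripper's body, between the roots of the fingers; the fingertips stand 70 mm ahead of it and the grasp point (between the pads) lies 51 mm ahead of it (grasp_offset is the distance from the TCP to the grasp point, in m); z points along the fingers, y is the direction in which the jaws open and shut (so a half turn about z gives the same grasp; the last joint's range is limited). The gripper opens to 87 mm and grips with 3 to 60 N. Pads are 19 mm wide; open, the fingers measure 117 mm over their backs; the gripper's body (75 mm by 190 mm) begins 51 mm behind the grasp point.
Start: joints at [-1.18, 0.332, -0.065, 1.46, 0.022, 1.35, -0.088], TCP at [0.251, 0.572, 0.292] pointing down, gripper open.
Joint ranges: [-2.6, 2.6], [-0.5, 2.12], [-1.47, 1.34], [0.16, 2.42], [-1.27, 4.41], [0.06, 2.06], [-2.6, 2.6]. Speed limits (rad/s): [2.22, 2.22, 2.79, 2.79, 3.14, 3.14, 3.14].

### API

Orientations are given as a unit quaternion [x, y, z, w].
In Python, from bench import * gives the robot as it stands. The module is installed in compiled form; this text tells all that it offers.
- The arm moves only by the tool arm_command, never from a script. Its argument "commands" is a list of rows, each a list of 3 entries, a list of its own where there are three numbers: the opening in per cent of the stroke, from 0 (shut) to 100 (fully open), then the shift along the tool's x, y, z in m, then the turn, a rotation vector about the tool's x, y, z in rad. A call has exactly 10 rows; each row is the pose to reach, as a shift and turn from the pose commanded when the call began, along the tool's axes at that moment; what a row does not reach only later rows make up. A row lasts 1/12 s, in which the tool goes at most 41.7 mm and 7.16 degrees, less where a joint would pass 70% of its speed; a pose out of reach is approached as far as the arm can. A call with a gripper value outside its range is refused whole. The fingers move at their own pace and stop on an object; "squeeze" is the grip in N (left out, the last holds). Time passes only in rows, so rows that repeat a pose let the fingers close, or fill a call up. It gives the time, the measured TCP pose, the force and the opening at its end, in the units of the state.
- read_state(): the state, without advancing time (a new reading comes with each control period).
- camera(name): name is "side" or "top"; returns a dict with "pixels" (420x560x3 uint8, red, green, blue), "fx", "fy", "cx", "cy" (pixels), "rvec" (rotation vector, rad) and "tvec" (3), from world to camera coordinates, as OpenCV has them. Camera axes: x right, y down, z forward; pixel columns grow to the right and rows downward; lengths in m; the calibration is good to about 2 mm. A picture is of the moment at which its call begins. There is no depth.
- close_job(): hands the job in, once; it reports no verdict.
The state is a dict: "time": time; "joint_positions": joint angles; "joint_vel": joint speeds; "joint_torque": joint torques, N m; "ee_pos": TCP position; "eef_rot": TCP orientation; "ft_force": force on the tool from outside, world axes, zero at the start; "torque": the same for the moment, N m; "width": finger opening in m.
Only numpy, scipy, OpenCV 4.12 (cv2) and the standard library are available. Lean on these libraries where they do the work, as an engineer would, in place of code of your own. Each camera call takes 0.05 s, during which the arm holds its last target.

## Working session

There is one attempt and no reset: what is moved stays moved. The work goes in short steps, Python scripts to look and compute and a tool call to move; the robot and the scene stay as the last step left them, time stands still between calls to the robot, and variables do not carry over. Pictures are saved under pics/ and viewed, and the job is handed in when it is done.

Besides the shell and the picture viewer there is one more tool, called after ">>>" in YAML: its name, and indented under it one key for each argument. arm_command: Moves the arm, as the interface text tells. Its arguments: {"type":"object","properties":{"commands":{"type":"array","items":{"type":"array"}},"squeeze":{"type":"number"}},"required":["commands"]}

```bash
mkdir -p pics; python3 - <<'E'
from bench import *
import cv2
s=read_state()
for k,v in s.items(): print(k,v)
for n in("side","top"):
    c=camera(n); cv2.imwrite(f"pics/{n}0.png",c["pixels"][:,:,::-1]); print(n,c["fx"],c["cx"],c["cy"],c["rvec"],c["tvec"])
E
```

```text
time 0.0
joint_positions [-1.17961544  0.33289795 -0.0646731   1.46096356  0.02160194  1.34990234
 -0.08852277]
joint_vel [ 3.07499670e-04 -1.72849866e-03  6.15684853e-04 -7.51768499e-04
  8.29506595e-05  4.86189294e-04 -1.41043452e-03]
joint_torque [ 1.01404999e-04 -6.23239017e+01  2.48180033e-02 -3.89910793e+01
 -6.13106531e-02  3.96322820e-02  7.36893162e-05]
ee_pos [0.25119336 0.57197518 0.29142689]
eef_rot [ 2.05430474e-01  9.78671434e-01 -7.29307224e-04 -1.12401246e-04]
ft_force [ 0.18273861  0.63337986 -0.48568183]
torque [0.02937514 0.0300877  0.04525195]
width 0.0871238655126682
side 470.84416640276777 281.34561532275035 210.20205863514698 [ 2.24995693 -0.54288689  0.21995765] [-0.50677628  0.2782579   0.7543729 ]
top 404.4074540118795 278.62169416404305 213.95699577539284 [ 2.34492909 -1.83235546  0.19469944] [-0.08070085  0.59799539  0.75316823]
```

View pics/side0.png

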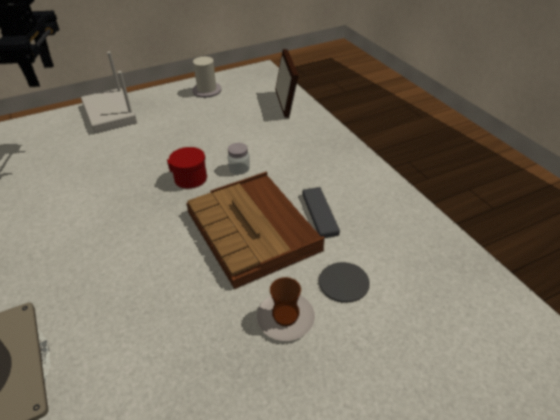

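View pics/top0.png

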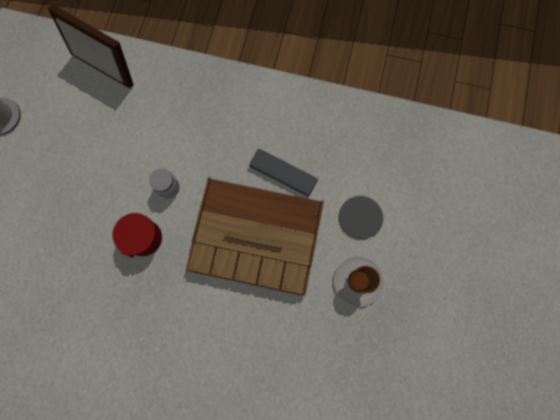

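The side and top views both show the box. In the top view its corners are near (209,180), (322,202), (304,294) and (187,270), and the slat row runs along the lower edge. The tin and jar are on the left, and the tea glass and coaster on the right.

```bash
cat > h.py <<'E'
from bench import *
import cv2, numpy as np
def ray(c,uv,z):
    R=cv2.Rodrigues(np.array(c["rvec"],float))[0]; t=np.array(c["tvec"],float)
    o=-R.T@t; d=R.T@np.array([(uv[0]-c["cx"])/c["fx"],(uv[1]-c["cy"])/c["fy"],1]); return o+d*(z-o[2])/d[2]
def proj(c,P):
    K=np.array([[c["fx"],0,c["cx"]],[0,c["fy"],c["cy"]],[0,0,1]],float)
    return cv2.projectPoints(np.array(P,float).reshape(-1,3),np.array(c["rvec"],float),np.array(c["tvec"],float),K,None)[0].reshape(-1,2)
E
python3 - <<'E'
from h import *
for n,p in(("top",[(209,180),(322,202),(304,294),(187,270)]),("side",[(267,176),(322,240),(236,280),(187,208)])):
    c=camera(n); im=c["pixels"][:,:,::-1].copy()
    q=[ray(c,x,.04)[:2] for x in p]; print(n,np.round(q,3), [round(float(np.linalg.norm(q[i]-q[(i+1)%4])),3) for i in range(4)])
    a=np.array(p); x0,y0=a.min(0)-12; x1,y1=a.max(0)+12
    cr=cv2.resize(im[y0:y1,x0:x1],None,fx=5,fy=5,interpolation=cv2.INTER_CUBIC); cr=cv2.convertScaleAbs(cr,alpha=1.5); print(x0,y0,cr.shape)
    cv2.imwrite(f"pics/{n}_crop.png",cr)
E
```

```text
top [[ 0.64   0.227]
 [ 0.651 -0.014]
 [ 0.459 -0.021]
 [ 0.448  0.218]] [0.242, 0.192, 0.239, 0.192]
175 168 (690, 795, 3)
side [[ 0.64   0.215]
 [ 0.648 -0.02 ]
 [ 0.459 -0.035]
 [ 0.442  0.195]] [0.235, 0.19, 0.231, 0.199]
175 164 (640, 795, 3)
```

```bash
python3 - <<'E'
import cv2
for n in("top","side"):
    i=cv2.imread(f"pics/{n}_crop.png"); cv2.imwrite(f"pics/{n}_crop4.png",cv2.resize(i,None,fx=.8,fy=.8))
E
```

```text
(no output)
```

View pics/top_crop4.png

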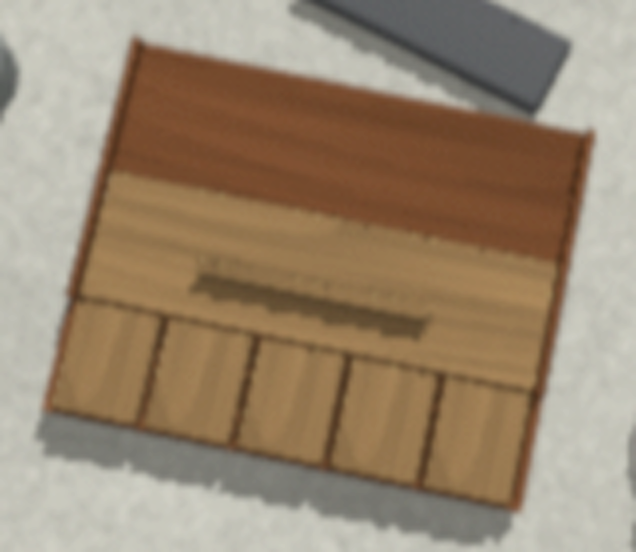

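View pics/side_crop4.png

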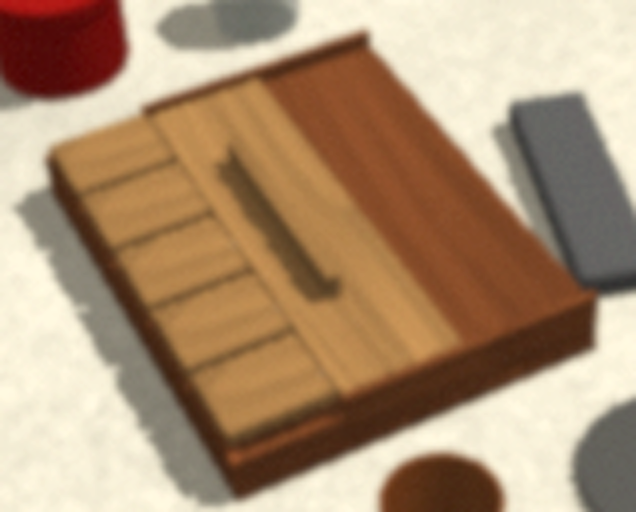

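```bash
python3 - <<'E'
from h import *
c=camera("top")
def fit(c,model,uv,off,z,s=4):
    W=np.array([ray(c,(u/s+off[0],v/s+off[1]),z)[:2] for u,v in uv]); M=np.array(model,float)
    mc,wc=M.mean(0),W.mean(0); U,S,V=np.linalg.svd((M-mc).T@(W-wc)); R=(V.T@np.diag([1,np.linalg.det(V.T@U.T)])@U.T)
    t=wc-R@mc; e=W-(M@R.T+t); print("yaw",np.degrees(np.arctan2(R[1,0],R[0,0])),"t",t.round(4),"err mm",(e*1000).round(1).tolist())
gy=[72,24,-24,-72]
top=[(164,318),(258,338),(349,355),(441,374),(140,424),(232,445),(327,466),(422,484),(137,42),(590,133)]
m=[(-.041,y/1e3) for y in gy]+[(-.099,y/1e3) for y in gy]+[(.1,.125),(.1,-.125)]
fit(c,m,top,(175,168),.04)
c=camera("side")
side=[(176,158),(213,213),(250,268),(293,330),(84,191),(120,247),(156,305),(193,368),(365,36),(593,298)]
fit(c,m,side,(175,164),.04)
R=cv2.Rodrigues(np.array(c["rvec"],float))[0];print(-R.T@np.array(c["tvec"]))
E
```

```text
yaw 2.2188240714500864 t [0.5506 0.1031] err mm [[-1.1, 0.6], [-1.2, -0.4], [-0.3, 0.6], [-0.2, 1.0], [2.5, 0.0], [1.8, 0.4], [1.4, -0.3], [2.4, -0.6], [-2.7, -4.3], [-2.6, 3.0]]
yaw 1.3159637890154219 t [0.5523 0.1041] err mm [[-2.3, 1.6], [-2.0, -0.1], [-1.9, 1.4], [-1.1, -0.0], [3.1, 0.8], [4.3, -0.4], [4.9, 0.2], [4.6, 0.6], [-6.4, -5.3], [-3.3, 1.1]]
[ 0.29458568 -0.56692417  0.70366498]
```

Both views put the box at about (0.551, 0.104) with a yaw of about 2°. Residuals are a few mm, which is well within a slat. I'm moving over the +y slat with the fingers shut and the jaw axis along the box's y.

>>> arm_command:
  commands:
    - [0,[-0.03,-0.021,0],[0,0,-0.05]]
    - [0,[-0.06,-0.042,0],[0,0,-0.1]]
    - [0,[-0.09,-0.063,0],[0,0,-0.15]]
    - [0,[-0.12,-0.084,0],[0,0,-0.2]]
    - [0,[-0.15,-0.105,0],[0,0,-0.25]]
    - [0,[-0.18,-0.126,0.01],[0,0,-0.3]]
    - [0,[-0.21,-0.147,0.02],[0,0,-0.35]]
    - [0,[-0.24,-0.168,0.03],[0,0,-0.4]]
    - [0,[-0.27,-0.189,0.04],[0,0,-0.4485]]
    - [0,[-0.3,-0.21,0.05],[0,0,-0.4485]]
  squeeze: 15

```text
time: 1.13
ee_pos: [0.4422, 0.2577, 0.2421]
eef_rot: [-0.019, 1.0, 0.0, 0.0]
ft_force: [1.2, 1.0, -0.2]
width: 0.0284
```

>>> arm_command:
  commands:
    - [0,[-0.006,-0.01,0.015],[0,0,0]]
    - [0,[-0.012,-0.02,0.03],[0,0,0]]
    - [0,[-0.018,-0.032,0.045],[0,0,0]]
    - [0,[-0.024,-0.044,0.06],[0,0,0]]
    - [0,[-0.03,-0.055,0.075],[0,0,0]]
    - [0,[-0.034,-0.063,0.09],[0,0,0]]
    - [0,[-0.034,-0.063,0.105],[0,0,0]]
    - [0,[-0.034,-0.063,0.116],[0,0,0]]
    - [0,[-0.034,-0.063,0.116],[0,0,0]]
    - [0,[-0.034,-0.063,0.116],[0,0,0]]

```text
time: 1.97
ee_pos: [0.4774, 0.1979, 0.1261]
eef_rot: [-0.018, 1.0, -0.0, -0.0]
ft_force: [-0.1, 0.4, -0.1]
width: 0.0006
```

```bash
python3 - <<'E'
from h import *
s=read_state();print(s["ee_pos"],s["ft_force"],s["torque"],s["width"])
for n in("side","top"):
    c=camera(n); cv2.imwrite(f"pics/{n}1.png",cv2.convertScaleAbs(c["pixels"][:,:,::-1].copy()[120:340,130:400],alpha=1.4))
a=cv2.imread("pics/side1.png");b=cv2.imread("pics/top1.png")
cv2.imwrite("pics/both1.png",cv2.resize(np.hstack([a,b]),(800,326)))
E
```

```text
[0.47738285 0.19792262 0.12613297] [-0.09479664  0.43206773 -0.10812639] [ 0.06381994  0.0267715  -0.04028961] 0.0006025843949021623
```

View pics/both1.png

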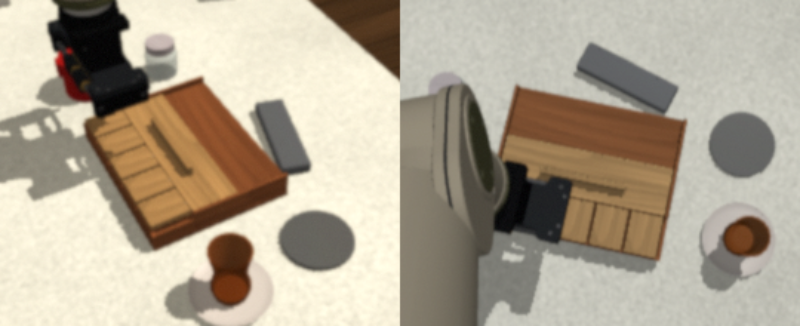

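The shut fingers are above the +y end slat: pixel ~(115,90) in the left crop, partly hidden by the gripper. I'm lowering them gently onto the slat.

>>> arm_command:
  commands:
    - [0,[0,0,0.005],[0,0,0]]
    - [0,[0,0,0.01],[0,0,0]]
    - [0,[0,0,0.013],[0,0,0]]
    - [0,[0,0,0.0145],[0,0,0]]
    - [0,[0,0,0.0155],[0,0,0]]
    - [0,[0,0,0.016],[0,0,0]]
    - [0,[0,0,0.0165],[0,0,0]]
    - [0,[0,0,0.017],[0,0,0]]
    - [0,[0,0,0.0175],[0,0,0]]
    - [0,[0,0,0.0175],[0,0,0]]

```text
time: 2.9
ee_pos: [0.4777, 0.1975, 0.1101]
eef_rot: [-0.017, 1.0, 0.0, -0.0]
ft_force: [-6.9, -4.2, 18.4]
width: 0.0005
```

18 N with the tips stopped at 40 mm, so this slat is rigid. Trying the next one.

>>> arm_command:
  commands:
    - [0,[0,0,-0.006],[0,0,0]]
    - [0,[0,-0.012,-0.008],[0,0,0]]
    - [0,[0,-0.03,-0.008],[0,0,0]]
    - [0,[0,-0.048,-0.008],[0,0,0]]
    - [0,[0,-0.048,-0.006],[0,0,0]]
    - [0,[0,-0.048,-0.003],[0,0,0]]
    - [0,[0,-0.048,-0.002],[0,0,0]]
    - [0,[0,-0.048,-0.001],[0,0,0]]
    - [0,[0,-0.048,0],[0,0,0]]
    - [0,[0,-0.048,0],[0,0,0]]

```text
time: 3.73
ee_pos: [0.4793, 0.1499, 0.1086]
eef_rot: [-0.018, 1.0, -0.0, -0.0]
ft_force: [0.3, -0.8, 1.4]
width: 0.0004
```

This slat gives: 1.4 mm below flush at only about 1.4 N. Pressing further.

>>> arm_command:
  commands:
    - [0,[0,0,0.001],[0,0,0]]
    - [0,[0,0,0.002],[0,0,0]]
    - [0,[0,0,0.0025],[0,0,0]]
    - [0,[0,0,0.003],[0,0,0]]
    - [0,[0,0,0.0035],[0,0,0]]
    - [0,[0,0,0.004],[0,0,0]]
    - [0,[0,0,0.0045],[0,0,0]]
    - [0,[0,0,0.005],[0,0,0]]
    - [0,[0,0,0.0053],[0,0,0]]
    - [0,[0,0,0.0053],[0,0,0]]

```text
time: 4.57
ee_pos: [0.4793, 0.1499, 0.1035]
eef_rot: [-0.017, 1.0, 0.0, 0.0]
ft_force: [-2.1, 1.1, 6.2]
width: 0.0004
```

```bash
python3 - <<'E'
from h import *
s=read_state();print(s["ee_pos"],s["ft_force"])
for n in("side","top"):
    c=camera(n); cv2.imwrite(f"pics/{n}2.png",cv2.convertScaleAbs(c["pixels"][:,:,::-1].copy()[120:340,130:400],alpha=1.4))
a=cv2.imread("pics/side2.png");b=cv2.imread("pics/top2.png")
cv2.imwrite("pics/both2.png",cv2.resize(np.hstack([a,b]),(800,326)))
E
```

```text
[0.47934963 0.14989231 0.10350066] [-2.09325265  1.09910026  6.16631898]
```

View pics/both2.png

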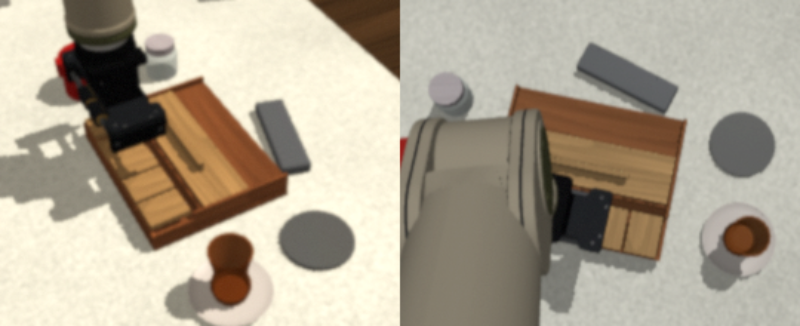

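The images now show a dark gap between the slats and the cover, so it has sprung free. Next I lift off, come down above the front edge of the cover before the rib, and push.

>>> arm_command:
  commands:
    - [0,[0,0,-0.01],[0,0,0]]
    - [0,[0,0,-0.025],[0,0,0]]
    - [0,[-0.005,-0.01,-0.0275],[0,0,0]]
    - [0,[-0.017,-0.025,-0.0275],[0,0,0]]
    - [0,[-0.028,-0.04,-0.0275],[0,0,0]]
    - [0,[-0.035,-0.047,-0.0265],[0,0,0]]
    - [0,[-0.035,-0.047,-0.021],[0,0,0]]
    - [0,[-0.035,-0.047,-0.015],[0,0,0]]
    - [0,[-0.035,-0.047,-0.0095],[0,0,0]]
    - [0,[-0.035,-0.047,-0.0095],[0,0,0]]

```text
time: 5.5
ee_pos: [0.5146, 0.1046, 0.1112]
eef_rot: [-0.018, 1.0, -0.0, -0.001]
ft_force: [-1.0, 0.7, -0.4]
width: 0.0005
```

```bash
python3 - <<'E'
from h import *
s=read_state();print(s["ee_pos"],s["ft_force"])
for n in("side","top"):
    c=camera(n); cv2.imwrite(f"pics/{n}3.png",cv2.convertScaleAbs(c["pixels"][:,:,::-1].copy()[120:340,130:400],alpha=1.4))
a=cv2.imread("pics/side3.png");b=cv2.imread("pics/top3.png")
cv2.imwrite("pics/both3.png",cv2.resize(np.hstack([a,b]),(800,326)))
E
```

```text
[0.51455341 0.10459775 0.11115341] [-0.98409245  0.66307492 -0.40386188]
```

View pics/both3.png

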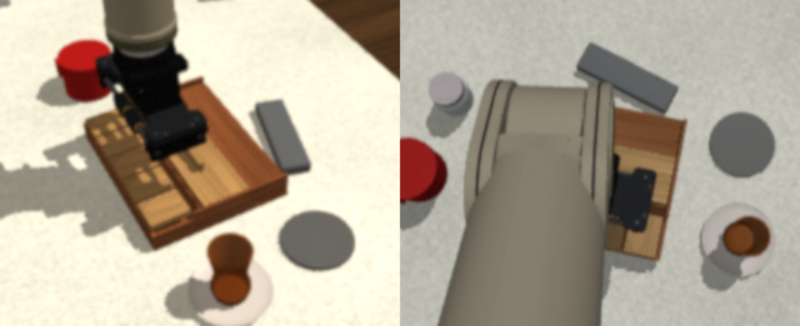

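The tips are at z≈41 mm, about 10 mm before the rib and touching nothing. Pushing.

>>> arm_command:
  commands:
    - [0,[-0.007,0,0],[0,0,0]]
    - [0,[-0.014,0,0],[0,0,0]]
    - [0,[-0.021,0,0],[0,0,0]]
    - [0,[-0.028,0,0],[0,0,0]]
    - [0,[-0.035,0,0],[0,0,0]]
    - [0,[-0.042,0,0],[0,0,0]]
    - [0,[-0.049,0,0],[0,0,0]]
    - [0,[-0.056,0,0],[0,0,0]]
    - [0,[-0.063,0,0],[0,0,0]]
    - [0,[-0.068,0,0],[0,0,0]]

```text
time: 6.43
ee_pos: [0.5845, 0.1063, 0.1128]
eef_rot: [-0.017, 1.0, 0.0, -0.0]
ft_force: [-3.2, 1.3, 1.6]
width: 0.0004
```

>>> arm_command:
  commands:
    - [0,[-0.001,0,0],[0,0,0]]
    - [0,[-0.002,0,0],[0,0,0]]
    - [0,[-0.003,0,0],[0,0,0]]
    - [0,[-0.004,0,0],[0,0,0]]
    - [0,[-0.005,0,0],[0,0,0]]
    - [0,[-0.006,0,0],[0,0,0]]
    - [0,[-0.006,0,0],[0,0,0]]
    - [0,[-0.006,0,0],[0,0,0]]
    - [0,[-0.006,0,0],[0,0,0]]
    - [0,[-0.006,0,0],[0,0,0]]

```text
time: 7.27
ee_pos: [0.5887, 0.1064, 0.1127]
eef_rot: [-0.017, 1.0, -0.0, -0.001]
ft_force: [-8.4, -0.0, 5.2]
width: 0.0003
```

>>> arm_command:
  commands:
    - [0,[-0.001,0,0],[0,0,0]]
    - [0,[-0.002,0,0],[0,0,0]]
    - [0,[-0.002,0,0],[0,0,0]]
    - [0,[-0.002,0,0],[0,0,0]]
    - [0,[-0.002,0,0],[0,0,0]]
    - [0,[-0.002,0,0],[0,0,0]]
    - [0,[-0.002,0,0],[0,0,0]]
    - [0,[-0.002,0,0],[0,0,0]]
    - [0,[-0.002,0,0],[0,0,0]]
    - [0,[-0.002,0,0],[0,0,0]]

```text
time: 8.1
ee_pos: [0.5892, 0.1064, 0.1126]
eef_rot: [-0.017, 1.0, -0.0, -0.003]
ft_force: [-17.4, -0.8, 12.1]
width: 0.0003
```

The force rises to 17 N with only 0.5 mm of motion, so the cover is at its stop. Backing off first, then lifting clear.

>>> arm_command:
  commands:
    - [0,[0.005,0,0],[0,0,0]]
    - [0,[0.012,0,0],[0,0,0]]
    - [0,[0.016,0,-0.006],[0,0,0]]
    - [0,[0.016,0,-0.025],[0,0,0]]
    - [0,[0.016,0,-0.055],[0,0,0]]
    - [0,[0.01,0,-0.085],[0,0,0]]
    - [0,[0.03,0,-0.115],[0,0,0]]
    - [0,[0.06,0,-0.14],[0,0,0]]
    - [0,[0.09,0,-0.16],[0,0,0]]
    - [0,[0.12,0,-0.18],[0,0,0]]

```text
time: 8.93
ee_pos: [0.471, 0.1019, 0.2946]
eef_rot: [-0.017, 1.0, 0.0, 0.001]
ft_force: [-0.1, 0.9, 0.5]
width: 0.0003
```

>>> arm_command:
  commands:
    - [0,[0,0.04,0],[0,0,0]]
    - [0,[0,0.08,0],[0,0,0]]
    - [0,[0,0.12,0],[0,0,0]]
    - [0,[0,0.16,0],[0,0,0]]
    - [0,[0,0.2,0],[0,0,0]]
    - [0,[0,0.24,0],[0,0,0]]
    - [0,[0,0.27,0],[0,0,0]]
    - [0,[0,0.27,0],[0,0,0]]
    - [0,[0,0.27,0],[0,0,0]]
    - [0,[0,0.27,0],[0,0,0]]

```text
time: 9.77
ee_pos: [0.4631, 0.3714, 0.2933]
eef_rot: [-0.017, 1.0, -0.0, 0.0]
ft_force: [0.6, -0.4, -0.3]
width: 0.0002
```

```bash
python3 - <<'E'
from h import *
s=read_state();print(s["time"],s["ee_pos"],s["ft_force"])
for n in("side","top"):
    c=camera(n); cv2.imwrite(f"pics/{n}4.png",cv2.convertScaleAbs(c["pixels"][:,:,::-1].copy()[120:340,110:400],alpha=1.4))
    C,S=np.cos(.035),np.sin(.035)
    for lx in (.051,.037): print(n,lx,[(proj(c,[.551+C*lx-S*y,.104+S*lx+C*y,.052])[0]-[110,120])*1.379+(400 if n=="top" else 0) for y in (.06,-.06)])
a=cv2.imread("pics/side4.png");b=cv2.imread("pics/top4.png")
cv2.imwrite("pics/both4.png",cv2.resize(np.hstack([a,b]),(800,303)))
E
```

```text
9.7667 [0.46307442 0.37140323 0.29326615] [ 0.56670274 -0.35982732 -0.28221233]
side 0.051 [array([206.88387567,  95.49167099]), array([244.01537301, 140.97669164])]
side 0.037 [array([198.93013294,  98.31499789]), array([235.58806382, 144.27142918])]
top 0.051 [array([567.60416359, 515.00977665]), array([646.61778816, 531.45972824])]
top 0.037 [array([565.42603642, 524.00390726]), array([644.69796547, 540.5600379 ])]
```

View pics/both4.png

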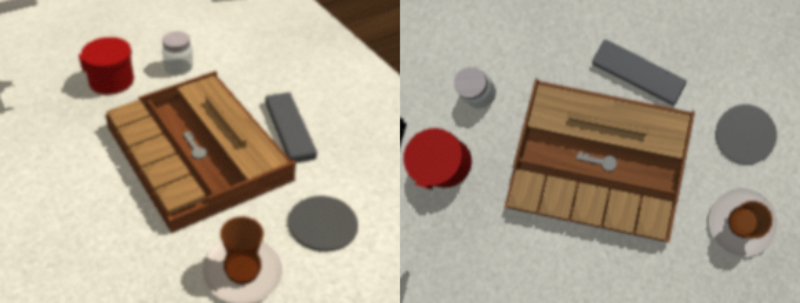

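The cover is well back. The key is visible in the well at (597,161), and the bystanders look in place. I'll measure the rib's travel from the before and after pictures.

```bash
python3 - <<'E'
from h import *
c=camera("top");s=camera("side")
n4=c["pixels"][:,:,::-1].copy(); cv2.imwrite("pics/top5.png",n4)
o=cv2.imread("pics/top0.png")
C,S=np.cos(.035),np.sin(.035)
for name,cam,old,new in(("top",c,o,n4),("side",s,cv2.imread("pics/side0.png"),s["pixels"][:,:,::-1].copy())):
  r=[]
  for im,lo,hi in((old,-45,30),(new,20,95)):
    g=cv2.cvtColor(im,cv2.COLOR_BGR2GRAY).astype(np.float32); xs=np.arange(lo,hi,.5)/1e3; prof=[]
    for lx in xs:
        P=[[.551+C*lx-S*y,.104+S*lx+C*y,.044] for y in np.linspace(-.045,.045,25)]
        uv=proj(cam,P).astype(np.float32); prof.append(cv2.remap(g,uv[:,0].reshape(1,-1),uv[:,1].reshape(1,-1),cv2.INTER_LINEAR).mean())
    prof=np.array(prof); m=slice(10,-10); i=10+prof[m].argmin(); r.append(xs[i]); print(name,"darkest local x",xs[i],prof[i].round(),np.median(prof).round()); print(prof[::6].round().astype(int))
  print("travel",r[1]-r[0])
for nm,z in(("tin",0),):pass
# bystander shift: image difference outside box
for nm in("side","top"):
    a=cv2.imread(f"pics/{nm}0.png"); b=(c if nm=="top" else s)["pixels"][:,:,::-1]
    d=(cv2.absdiff(a,b.copy()).max(2)>40).astype(np.uint8); n,_,st,_=cv2.connectedComponentsWithStats(d)
    print(nm,[x.tolist() for x in st[1:] if x[4]>25])
E
```

```text
top darkest local x -0.019 51.0 80.0
[78 67 76 88 87 83 69 56 53 52 69 79 78 78 83 84 85 83 83 83 85 84 83 80
 65]
top darkest local x 0.046 50.0 82.0
[33 53 84 91 88 82 66 56 52 50 69 81 80 81 85 86 86 85 85 86 86 85 85 78
 65]
travel 0.065
side darkest local x -0.018 48.0 91.0
[ 87  88  99 100  95  83  64  56  51  48  58  79  89  92  94  95  94  93
  93  95  95  94  90  77  64]
side darkest local x 0.047 48.0 93.0
[ 53  86 101 100  94  77  61  56  52  48  56  77  89  93  96  97  95  95
  96  97  97  95  89  84 109]
travel 0.065
side [[0, 0, 59, 87, 3415], [117, 0, 65, 95, 3623], [0, 144, 24, 28, 262], [0, 161, 119, 61, 3622], [0, 173, 11, 6, 28], [241, 175, 47, 32, 381], [213, 184, 75, 78, 1575], [259, 206, 40, 42, 212], [287, 210, 29, 33, 396], [244, 217, 14, 18, 85]]
top [[0, 165, 115, 95, 6635], [301, 206, 18, 10, 80], [195, 212, 119, 53, 1687], [0, 301, 116, 119, 6903]]
```

The travel is 65 mm in both views. The only image changes are the box, the arm and its shadow. Handing in.

```bash
python3 - <<'E'
from bench import *
print(close_job(), read_state()["time"])
E
```

```text
the job is handed in; nothing more can be done
the job is handed in; nothing more can be done
```

The key box is open and the job is handed in, with about 10 s on the clock at the last reading. `close_job()` reports no verdict, so what follows rests on my own checks.

**What I did:**
- **Slats:** the +y end slat was rigid (18 N at flush height). The next one (y = +48 mm) gave way, and I pressed it about 6.5 mm, reaching 6.2 N, until the cover sprang free.
- **Cover:** I pushed the rib until the cover met its stop, where the force rose to 17 N with almost no motion. Then I backed off and lifted clear.

**Last checks:**
- **Travel:** the rib moved 65 mm, measured in both camera views.
- **Key:** it lies in the well. It was hidden under the cover before, so I could not measure any shift, but nothing touched it.
- **Bystanders:** comparing pictures from before and after, only the box, the arm and its shadow had changed.
- **Contact:** the arm is clear of everything and the wrist force is about zero.
- **Catch:** the slats look flush again, but I judged that by eye and did not measure it.

**Disagreements:** the box-pose fits from the two views agreed to about 2 mm and 1°. Individual points were off by up to 8 mm at one far corner, which did not matter for these moves.

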